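# Move the hand-grip post of a forearm scanner's positioner to the other socket

### The arm

A 7-joint arm with a two-finger parallel gripper is mounted at the origin on the work surface. World frame = base frame: x ahead of the robot, y to its left, z up, the work surface at z = 0. Lengths are in m, angles in rad, forces in N, time in s.
With the tool pointing down it reaches from about 0.425 to 0.875 m from the base axis. Payload 8.4 kg.
Tool frame: the origin (TCP) lies between the finger pads; the fingertips stand 25 mm ahead of it and the grasp point (between the pads) lies 6 mm ahead of it (arm.tcp_to_tips is the z of the fingertips in the tool frame, in m); z points along the fingers, y is the line along which they close (so a half turn about z gives the same grasp; the last joint's range is limited). The gripper opens to 85 mm and grips with 20 to 120 N. Pads are 22 mm wide; open, the fingers measure 114 mm over their backs; the gripper's body (76 mm by 85 mm) begins 54 mm behind the grasp point. The pads swing forward as they close: fully open they stand 13 mm farther back than shut.
Start: joints at [-1.291, 0.333, 0.04, 1.465, -0.013, 1.343, -0.059], TCP at [0.24, 0.604, 0.256] pointing down, gripper open.
Joint ranges: [-2.58, 2.58], [-0.38, 2.09], [-1.3, 1.39], [0.25, 2.4], [-1.5, 4.64], [0.08, 2.09], [-2.65, 2.65]. Speed limits (rad/s): [2.22, 2.22, 2.79, 2.79, 3.14, 3.14, 3.14].

### API

Orientations are given as a rotation vector (axis times angle).
In Python, from station import arm gives the robot as it stands.
- The arm moves only by the tool send_rows, never from a script. Its argument "motion" is a list of rows, each a list of 3 entries, a list of its own where there are three numbers: the shift along the world's x, y, z in cm, then the turn, a rotation vector about the world's x, y, z in rad, then the gripper's target within -1 to 1 (shut at 1, half-way at 0, fully open at -1). In form: [[[tx, ty, tz], [rx, ry, rz], gripper], ...]. A call has 1 to 20 rows; each row shifts and turns the commanded pose from where the row before left it; what a row does not reach is not made up. A row lasts 1/10 s, in which the tool goes at most 50 mm and 8.59 degrees, less where a joint would pass 70% of its speed; a pose out of reach is approached as far as the arm can. A call is refused whole if a number of a shift passes 5 or a number of a turn 0.15, either way. A call with a gripper value outside its range is refused whole. The fingers move at their own pace and stop on an object; "newtons" is the grip in N (left out, the last holds). Time passes only in rows, so rows that do not move let the fingers close. It gives the time, the measured TCP pose, the force, the opening and the grip force at its end, in the units of the state.
- arm.sense(): the state, without advancing time (a new reading comes with each control period).
- arm.capture(name): name is "scene" or "top" or "wrist"; returns the picture (480x640x3 uint8, red, green, blue); there is no depth.
- arm.camera_params(name): a dict with "fov_y" (degrees; the focal length in pixels is half the picture's height over the tangent of half this angle, whatever the lens; pixels are square), "cx", "cy" (the principal point, pixels), "position" and "attitude" of the camera in the world. Camera axes: x right, y down, z forward; pixel columns grow to the right and rows downward; lengths in m; the calibration is good to about 2 mm. A picture is of the moment at which its call begins: read the wrist's pose just before it. camera_params takes no time and is no camera call; for the wrist camera it gives the pose at the moment of the call.
- arm.hand_in(): hands the job in; it is judged then, once.
The state is a dict: "time": time; "joint_pos": joint angles; "dq": joint speeds; "joint_torque": joint torques, N m; "position": TCP position; "ee_rot": TCP orientation; "force": force on the tool from outside, world axes, zero at the start; "moment": the same for the moment, N m; "opening": opening from 0.0 (shut) to 1.0 (fully open); "gripper_force": force on a finger pad.
Only numpy, scipy, OpenCV 4.12 (cv2) and the standard library are available. Lean on these libraries where they do the work, as an engineer would, in place of code of your own. Each camera call takes 0.05 s, during which the arm holds its last target. There are 200 camera calls.

### The job

The next patient's other arm is to be scanned: draw the hand-grip post out of its socket block on the forearm positioner and fit it into the empty block at the other end of the board, which is clamped somewhere along its rail. The fit is close, so lean the post over by 10 degrees or more, find the bore with the low edge of its spigot and let that edge drop in first, then stand the post upright and slide it fully home, gently and without ever forcing it. Let go of it, and leave the phantom block, the gel bottle and the mouse where they are.

Things in the scene. Friction and masses are not known exactly. Their poses are not given: they have to be found in the camera images.
- post_grip (a point): Hand-grip post (loose, 0.15-0.3 kg, round about its z axis, +z up to its top). This point is on its axis, mid-grip, 78 mm above the spigot's end. Grey grip: cylinder 30 mm in diameter, 39 to 122 mm above the spigot's end (domed top at 124). Below it a collar 44 mm in diameter, 7 thick, underside 32 mm above the spigot's end. It starts home in the full socket, held only by its weight.
- post_foot (a point): Centre of the flat end face of the post's spigot, 78 mm below post_grip on the post's axis; z axis up along the post. The spigot is plain steel, 20 mm in diameter, 32 mm long below the collar, sharp-edged.
- seat_full_mouth (a point): Centre of the bore, at the block's top, of the socket that holds the post at the start; 69 mm above the table.
- seat_full: The fixed socket that holds the post at the start, of the same make as seat_free; its block is at the middle of its rail. Origin under the middle of its base plate, on the board's top.
- seat_free_zero (a point): Zero mark of the empty socket's rail, given at the height of the block's top, 69 mm above the table; 22 mm from the rail's middle. The true bore axis stands 4 to 40 mm from this point along seat_free's +y axis (along the rail), and up to 2 mm either way along its x axis; no reading tells where: find it by feel or sight. The height is true.
- seat_free: Fixed empty socket, z up, y along its rail; origin under the middle of its base plate (76 x 128 x 6 mm), on the board's top. Its block, 50 x 84 mm (x, y), is clamped on the rail, flat top 54 mm above the origin; in the block's middle an upright blind bore, 21 mm in diameter, 40 deep. Post home: collar on the top, spigot's end 22 mm above the origin. It does not give; over 40 N damages it.
- board: Forearm positioner board, fixed: white plastic, 150 x 440 x 15 mm (x, y, z), origin under its middle. A black forearm trough, 100 x 150 mm, its top 51 mm above the table, stands in the middle; the sockets stand at the two ends, about 150 mm from the middle along y.
- phantom: Bystander: clear calibration block 46 x 110 x 34 mm lying in the trough; origin under its middle (25 mm above the table).
- gel: Bystander: white gel bottle, 56 mm in diameter and 150 mm tall, on the table to the left of the board; origin under its middle.
- mouse: Bystander: black computer mouse, 105 x 60 x 33 mm, on the table on the robot's side of the board; origin under its middle.
Things that resemble listed ones, but are neither listed nor needed, are in the scene too. Leave any pink or yellow look-alike of the part that bears post_grip alone.

How it is judged:
On the way, in this order (a step that is already met when the one before it is completed fails the run):
1. the post is drawn clear of its old socket (z of post_foot in the frame of seat_full above 0.06 m), for 0.1 s.
2. the spigot is started leaning, its low edge in the empty bore: the post leans by more than 0.1 rad (6 degrees) with the middle of its end face at least 0.5 mm below the block's top (angle between post_foot's own z axis and vertical above 0.1 rad and z of post_foot in the frame of seat_free below 0.0535 m and x of post_foot in the frame of seat_free between -0.014 and 0.014 m and y of post_foot in the frame of seat_free between -0.027 and 0.027 m), for 0.1 s.
At the end, for the whole second after the job is handed in: The post stands upright (within 0.05 rad) and at rest in the bore of the block that was empty, its collar within 2 mm of the block's top, and is let go (z of post_foot in the frame of seat_free below 0.024 m and x of post_foot in the frame of seat_free between -0.006 and 0.006 m and y of post_foot in the frame of seat_free between -0.022 and 0.022 m and angle between post_foot's own z axis and vertical below 0.05 rad and linear speed of post below 0.02 m/s); the robot touches nothing.
It fails at once if the post is forced: more than 40 N between it and the empty socket (contact force between post and seat_free above 40 N).
It fails at once if the phantom block, the gel bottle or the mouse is moved by more than 15 mm (distance of any of phantom, gel, mouse from where it was at the start of the episode above 0.015 m).
It also fails if it takes over 72 s, if anything falls off the work surface, if the arm or the gripper's body presses on something with over 40 N, if the wrist force passes 120 N, or if a joint passes its speed limit or range.

## Working session

There is one attempt and no reset: what is moved stays moved. The work goes in short steps, Python scripts to look and compute and a tool call to move; the robot and the scene stay as the last step left them, time stands still between calls to the robot, and variables do not carry over. Pictures are saved under pics/ and viewed, at most 10 in all, crops included, and the job is handed in when it is done.

Besides the shell and the picture viewer there is one more tool, called as a command line: name --argument value ..., lists and objects as JSON in quotes. send_rows: Moves the arm, as the interface text tells. Its arguments: {"type":"object","properties":{"motion":{"type":"array","items":{"type":"array"}},"newtons":{"type":"number"}},"required":["motion"]}

```bash
mkdir -p pics; ls
python3 - <<'E'
from station import arm
import cv2
s=arm.sense(); print(s)
for n in ["scene","top","wrist"]:
    print(n,arm.camera_params(n))
    cv2.imwrite(f"pics/{n}0.png",arm.capture(n)[:,:,::-1])
E
```

```text
pics
{'time': 0.0, 'joint_pos': array([-1.29121354,  0.33391309,  0.03987245,  1.46629892, -0.01343465,
        1.3432621 , -0.05848416]), 'dq': array([ 0.00101207,  0.00053572, -0.00108691,  0.0014288 , -0.0005528 ,
       -0.0015355 , -0.00224866]), 'joint_torque': array([-1.81945536e-03, -6.58573866e+01,  1.36400241e+00, -4.05574751e+01,
        1.65177521e-02,  1.20574838e-02,  8.79945674e-06]), 'position': array([0.24022242, 0.60353304, 0.25540624]), 'ee_rot': array([-5.91409467e-01, -3.08518912e+00,  2.51177649e-03]), 'force': array([ 0.2089998 , -0.19653919, -0.27252738]), 'moment': array([-0.06402313, -0.00064466, -0.01933567]), 'gripper_force': 0.0, 'opening': 0.9980808818411693}
scene {'fov_y': 51.46958042309423, 'cx': 320.29533378143066, 'cy': 243.42960583348986, 'position': array([ 0.97724428, -0.37745807,  1.05816742]), 'attitude': array([-2.30532701, -1.10191862,  0.35373802])}
top {'fov_y': 46.58546765327228, 'cx': 318.68525972175837, 'cy': 226.8856743453459, 'position': array([0.37402121, 0.04538914, 1.21387973]), 'attitude': array([-2.16414255,  2.16799936, -0.07796195])}
wrist {'fov_y': 63.58346032495397, 'cx': 325.2663866520993, 'cy': 247.44584169123945, 'position': array([0.16998357, 0.63268709, 0.37230677]), 'attitude': array([2.38339312, 1.61592515, 0.24650687])}
```

View pics/top0.png

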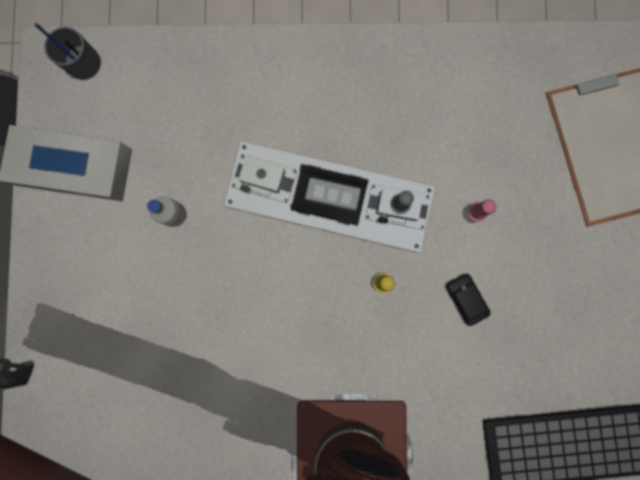

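View pics/scene0.png

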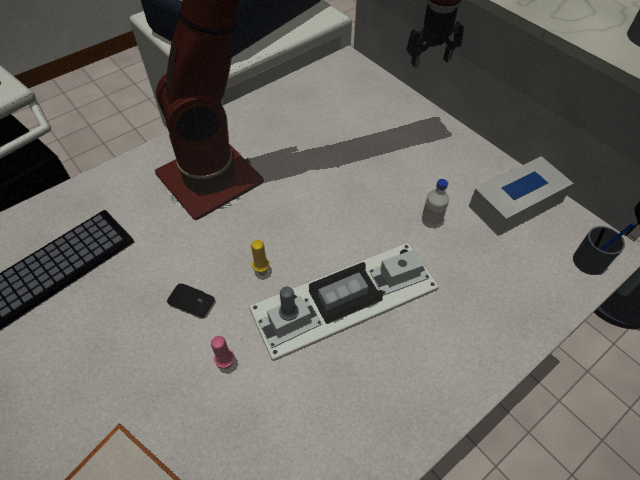

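The top view shows the post top at (402,200), the empty bore at (261,174), and the board corners at (241,143), (434,186), (420,250) and (226,206). The scene view shows the bore at about (402,263) and the post top at about (287,291). The yellow and pink look-alikes stand apart from these.

```bash
cat > h.py <<'E'
from station import arm
import numpy as np, cv2
from scipy.spatial.transform import Rotation as R
def ray(n,u,v,P=None):
    P=P or arm.camera_params(n); f=240/np.tan(np.radians(P["fov_y"]/2))
    return P["position"],R.from_rotvec(P["attitude"]).apply([(u-P["cx"])/f,(v-P["cy"])/f,1])
def up(n,u,v,z,P=None):
    p,d=ray(n,u,v,P); return p+d*(z-p[2])/d[2]
def proj(n,X,P=None):
    P=P or arm.camera_params(n); f=240/np.tan(np.radians(P["fov_y"]/2))
    c=R.from_rotvec(P["attitude"]).inv().apply(np.array(X)-P["position"]); return np.array([c[0]/c[2]*f+P["cx"],c[1]/c[2]*f+P["cy"]])
E
python3 - <<'E'
from h import *
np.set_printoptions(precision=4,suppress=True)
c=[up("top",u,v,.015)[:2] for u,v in [(241,143),(434,186),(420,250),(226,206)]]
print(np.array(c),np.mean(c,0)); d=c[0]-c[1]+c[3]-c[2]; print("yaw of +y",np.degrees(np.arctan2(d[1],d[0])),np.linalg.norm(d)/2)
print("bore",up("top",261,174,.069),up("scene",402,263,.069))
print("post",up("top",402.5,198,.161),up("scene",287,291,.161))
s=arm.sense();T=R.from_rotvec(s["ee_rot"]);print(T.as_matrix())
P=arm.camera_params("wrist");print("cam in tool",T.inv().apply(P["position"]-s["position"]),(T.inv()*R.from_rotvec(P["attitude"])).as_matrix())
print("gel",up("top",165,213,.05),"mouse",up("top",468,300,.03))
E
```

```text
[[ 0.6684  0.2382]
 [ 0.5713 -0.1821]
 [ 0.4327 -0.1495]
 [ 0.5291  0.2693]] [0.5504 0.044 ]
yaw of +y 77.00714085585653 0.4305457523178318
bore [0.5891 0.1869 0.069 ] [0.5907 0.1867 0.069 ]
post [ 0.5244 -0.0943  0.161 ] [ 0.5267 -0.1008  0.161 ]
[[-0.9291  0.3698 -0.0004]
 [ 0.3698  0.9291 -0.0012]
 [-0.0001 -0.0012 -1.    ]]
cam in tool [ 0.076   0.0009 -0.1168] [[-0.0005 -0.9542 -0.299 ]
 [ 1.     -0.0007  0.0006]
 [-0.0008 -0.299   0.9542]]
gel [0.5101 0.3918 0.05  ] mouse [ 0.3269 -0.2456  0.03  ]
```

send_rows --motion '[[[2.3,-2.8,0],[0,0,0.01],-1],[[2.3,-2.8,0],[0,0,0.01],-1],[[2.3,-2.8,0],[0,0,0.01],-1],[[2.3,-2.8,0],[0,0,0.01],-1],[[2.3,-2.8,0],[0,0,0.01],-1],[[2.3,-2.8,0],[0,0,0.01],-1],[[2.3,-2.8,0],[0,0,0.01],-1],[[2.3,-2.8,0],[0,0,0.01],-1],[[2.3,-2.8,0],[0,0,0.01],-1],[[2.3,-2.8,-0.5],[0,0,0.01],-1],[[2.3,-2.8,-0.5],[0,0,0.01],-1],[[2.3,-2.8,-0.5],[0,0,0.01],-1],[[2.3,-2.8,-0.5],[0,0,0.01],-1],[[2.3,-2.8,-0.5],[0,0,0.01],-1],[[2.8,-2.5,-0.5],[0,0,0.01],-1],[[0,0,0],[0,0,0],-1],[[0,0,0],[0,0,0],-1],[[0,0,0],[0,0,0],-1]]'

```text
time: 1.95
position: [0.5897, 0.188, 0.2262]
ee_rot: [-0.357, -3.121, -0.001]
force: [0.1, 0.5, -0.1]
opening: 1.001
gripper_force: 0.0
```

Run:
```python
from h import *
P=arm.camera_params("wrist"); im=arm.capture("wrist"); s=arm.sense()
print(s["position"],s["time"],R.from_rotvec(s["ee_rot"]).as_matrix().round(4).tolist())
cv2.imwrite("pics/w1.png",im[:,:,::-1]); np.save("P1.npy",P,allow_pickle=True)
print(proj("wrist",[.59,.187,.069],P))
```

```text
[0.58964855 0.18831579 0.22630831] 2.0 [[-0.9744, 0.225, -0.0004], [0.225, 0.9744, 0.0006], [0.0006, 0.0005, -1.0]]
[322.58256263 235.27841917]
```

View pics/w1.png

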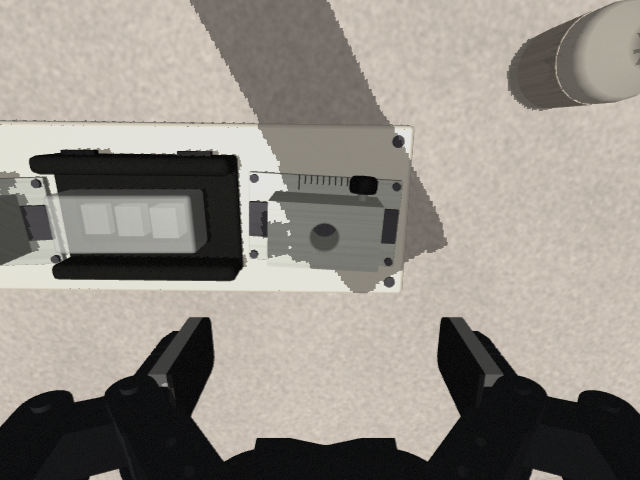

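The empty bore appears at about (324,236) in the wrist view, where the estimate predicted (322.6,235.3). I'll fit its rim more exactly.

Run:
```python
from h import *
P=np.load("P1.npy",allow_pickle=True).item()
g=cv2.cvtColor(cv2.imread("pics/w1.png"),cv2.COLOR_BGR2GRAY)
print(g[236,300:350].tolist()); print(g[215:258,324].tolist())
c=g[200:275,285:365]; b=(c<88).astype(np.uint8)
n,l,st,ce=cv2.connectedComponentsWithStats(b); k=l[36,39]; print(st[k],ce[k]+[285,200])
cs,_=cv2.findContours((l==k).astype(np.uint8),0,1); e=cv2.fitEllipse(cv2.convexHull(max(cs,key=len))); print(e)
print(up("wrist",e[0][0]+285,e[0][1]+200,.069,P))
```

```text
[121, 121, 121, 122, 123, 123, 121, 122, 120, 102, 83, 73, 73, 75, 76, 76, 75, 76, 78, 74, 77, 68, 62, 56, 55, 56, 57, 62, 72, 77, 77, 75, 75, 75, 77, 75, 75, 76, 85, 108, 121, 122, 122, 121, 122, 122, 122, 121, 122, 123]
[124, 122, 121, 119, 123, 122, 122, 113, 75, 47, 47, 46, 47, 47, 47, 46, 47, 48, 46, 45, 47, 55, 75, 76, 78, 76, 77, 76, 80, 75, 76, 77, 77, 76, 77, 86, 100, 109, 117, 119, 120, 122, 122]
[ 25  23  29  28 606] [324.02145215 236.49339934]
((39.00409698486328, 36.50940704345703), (26.970542907714844, 28.101184844970703), 86.15837097167969)
[0.59115041 0.18780352 0.069     ]
```

send_rows --motion '[[[-0.8,-3.5,0],[0,0,0],-1],[[-0.8,-3.6,0],[0,0,0],-1],[[-0.8,-3.6,0],[0,0,0],-1],[[-0.8,-3.6,0],[0,0,0],-1],[[-0.8,-3.6,0],[0,0,0],-1],[[-0.8,-3.6,0],[0,0,0],-1],[[-0.8,-3.6,0],[0,0,0],-1],[[-0.8,-3.5,0],[0,0,0],-1],[[0,0,0],[0,0,0],-1],[[0,0,0],[0,0,0],-1],[[0,0,0],[0,0,0],-1]]'

```text
time: 3.1
position: [0.5267, -0.0972, 0.2264]
ee_rot: [0.355, 3.121, 0.001]
force: [0.5, 0.8, 0.9]
opening: 0.998
gripper_force: 0.0
```

Run:
```python
from h import *
P=arm.camera_params("wrist"); im=arm.capture("wrist"); s=arm.sense()
print(s["position"],s["time"])
cv2.imwrite("pics/w2.png",im[:,:,::-1]); np.save("P2.npy",P,allow_pickle=True)
print(proj("wrist",[.526,-.098,.161],P),proj("wrist",[.526,-.098,.076],P))
```

```text
[ 0.52674507 -0.09710556  0.2263325 ] 3.15
[321.41091155 281.88083626] [322.34824526 236.32848027]
```

View pics/w2.png

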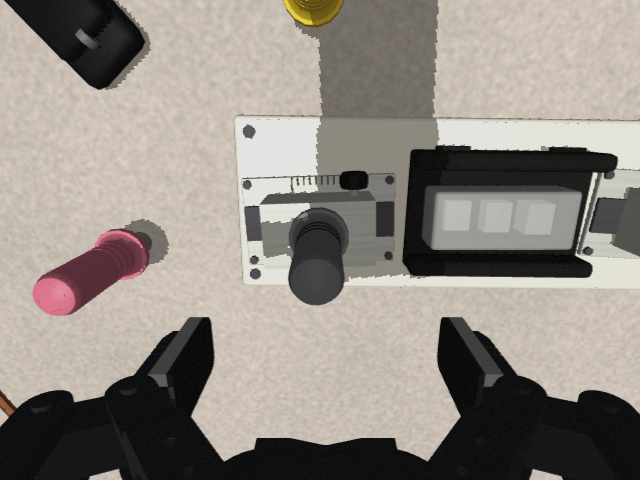

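The post's collar is centred at about (318.5,236) and its top at about (316.5,277), so the axis is near (0.525,-0.100). I'll correct for that, descend and grip.

send_rows --motion '[[[-0.15,-0.3,0],[0,0,0],-1],[[0,0,-2],[0,0,0],-1],[[0,0,-2],[0,0,0],-1],[[0,0,-2],[0,0,0],-1],[[0,0,-2],[0,0,0],-1],[[0,0,-1.4],[0,0,0],-1],[[0,0,-1],[0,0,0],-1],[[0,0,0],[0,0,0],-1],[[0,0,0],[0,0,0],1],[[0,0,0],[0,0,0],1],[[0,0,0],[0,0,0],1],[[0,0,0],[0,0,0],1],[[0,0,0],[0,0,0],1],[[0,0,0],[0,0,0],1],[[0,0,0],[0,0,0],1],[[0,0,0],[0,0,0],1],[[0,0,0],[0,0,0],1]]' --newtons 40

```text
time: 4.85
position: [0.5253, -0.1019, 0.123]
ee_rot: [0.358, 3.12, 0.001]
force: [-1.4, 1.3, 6.3]
opening: 0.341
gripper_force: 39.0
```

Run:
```python
from h import *
s=arm.sense(); print({k:np.round(s[k],4) for k in ("position","force","moment","opening","gripper_force")},R.from_rotvec(s["ee_rot"]).as_matrix().round(4).tolist())
```

```text
{'position': array([ 0.5253, -0.1019,  0.123 ]), 'force': array([-1.3687,  1.2645,  6.3027]), 'moment': array([ 0.2704,  0.3083, -0.0135]), 'opening': np.float64(0.3411), 'gripper_force': np.float64(39.0238)} [[-0.974, 0.2267, 0.001], [0.2267, 0.974, 0.0004], [-0.0009, 0.0006, -1.0]]
```

send_rows --motion '[[[0,0,0],[0,0,0],1],[[0,0,0],[0,0,0],1],[[0,0,0.5],[0,0,0],1],[[0,0,1],[0,0,0],1],[[0,0,1],[0,0,0],1],[[0,0,1.5],[0,0,0],1],[[0,0,1.5],[0,0,0],1],[[0,0,1.5],[0,0,0],1],[[0,0,1.5],[0,0,0],1],[[0,0,0],[0,0,0],1],[[0,0,0],[0,0,0],1],[[0,0,0],[0,0,0],1]]' --newtons 90

```text
time: 6.05
position: [0.5243, -0.1021, 0.2066]
ee_rot: [-0.359, -3.12, 0.0]
force: [0.2, 0.1, -2.9]
opening: 0.33
gripper_force: 88.6
```

Run:
```python
from h import *
P=arm.camera_params("wrist"); im=arm.capture("wrist"); s=arm.sense()
print({k:np.round(s[k],4) for k in ("time","position","force","moment","opening","gripper_force")},R.from_rotvec(s["ee_rot"]).as_matrix().round(4).tolist())
cv2.imwrite("pics/w3.png",im[:,:,::-1]); np.save("P3.npy",P,allow_pickle=True)
print(s["position"]-[0,0,.086+.0+.0],proj("wrist",s["position"]-[0,0,.086],P))
```

```text
{'time': np.float64(6.1), 'position': array([ 0.5243, -0.1021,  0.2065]), 'force': array([-0.3055,  0.8591, -2.2862]), 'moment': array([-0.0146, -0.0274, -0.0144]), 'opening': np.float64(0.3288), 'gripper_force': np.float64(88.6243)} [[-0.9739, 0.2268, -0.0014], [0.2268, 0.9739, -0.0001], [0.0014, -0.0004, -1.0]]
[ 0.52434325 -0.10206064  0.12050097] [323.64492505 268.67122368]
```

View pics/w3.png

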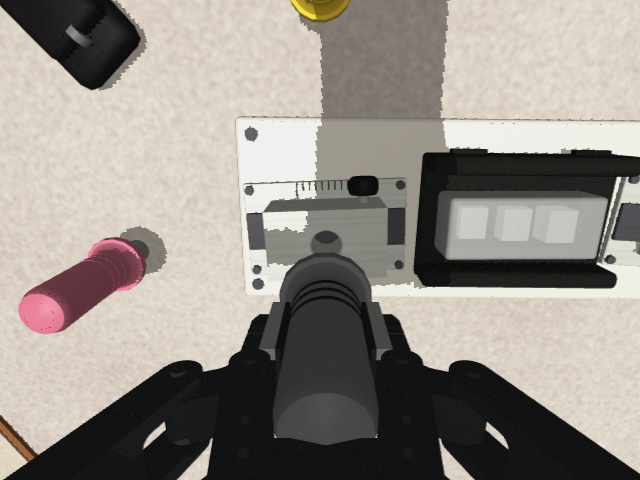

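The post is held, with its spigot hidden behind the collar. The old bore is partly visible at about (326,243). Measuring that bore the same way cancels the camera bias.

Run:
```python
from h import *
from scipy.optimize import least_squares
def edges(f,u,v,angs):
    g=cv2.GaussianBlur(cv2.cvtColor(cv2.imread(f),cv2.COLOR_BGR2GRAY),(0,0),.7).astype(float); o=[]
    for a in angs:
        r=np.arange(9,22,.1); x=u+r*np.cos(a); y=v+r*np.sin(a)
        p=cv2.remap(g,x.astype('f4')[None],y.astype('f4')[None],1)[0]; k=np.gradient(p).argmax(); o.append((x[k],y[k]))
    return np.array(o)
def fit(f,Pf,u,v,angs):
    P=np.load(Pf,allow_pickle=True).item(); e=edges(f,u,v,angs)
    X=np.array([up("wrist",a,b,.069,P) for a,b in e])[:,:2]
    r=least_squares(lambda c:np.hypot(*(X-c).T)-.0105,X.mean(0),loss="soft_l1",f_scale=.0003)
    print(f,r.x,np.round(r.fun*1e3,2)); return r.x
A=fit("pics/w1.png","P1.npy",324,236.5,np.radians(np.arange(0,360,15)))
A2=fit("pics/w1.png","P1.npy",324,236.5,np.radians(np.arange(-195,16,10)))
B=fit("pics/w3.png","P3.npy",325.7,244.5,np.radians(np.arange(-195,16,10)))
print(A-B,A2-B,"TCP target",A2-B+[.5253,-.1019])
```

```text
pics/w1.png [0.59136958 0.18772869] [-0.04  0.4  -0.16  0.14 -0.01 -0.11 -0.16 -0.11 -0.02  0.65 -0.19 -0.38
 -0.08  0.42 -0.06 -0.23 -0.19  0.12  0.08  0.13 -0.16  0.02 -0.39 -0.27]
pics/w1.png [0.59127135 0.18774918] [-0.36 -0.08 -0.08  0.39  0.07  0.28 -0.31  0.06 -0.1   0.02 -0.17  0.28
  0.04 -0.08  0.09 -0.05 -0.04 -0.03 -0.3  -0.03 -0.04  0.42]
pics/w3.png [ 0.5263666  -0.10122907] [ 0.05  0.45  0.06  0.11  0.32  0.2   0.02 -0.1  -0.45  0.22 -0.24 -0.25
  0.2   0.14  0.06 -0.17 -0.07  0.25  0.25  0.13  0.11  0.18]
[0.06500298 0.28895776] [0.06490475 0.28897825] TCP target [0.59020475 0.18707825]
```

send_rows --motion '[[[0.7,3.4,0],[0,0,0],1],[[0.8,3.4,0],[0.027,-0.0063,0],1],[[0.8,3.4,0],[0.027,-0.0063,0],1],[[0.8,3.4,0],[0.027,-0.0063,0],1],[[0.8,3.4,0],[0.027,-0.0063,0],1],[[0.8,3.4,0],[0.027,-0.0063,0],1],[[0.8,3.4,-0.7],[0.027,-0.0063,0],1],[[0.7,3.4,-0.7],[0.027,-0.0063,0],1],[[0,0,-0.9],[0.027,-0.0063,0],1],[[0,0,0],[0,0,0],1],[[0,0,0],[0,0,0],1],[[0,0,0],[0,0,0],1],[[0,0,0],[0,0,0],1]]'

```text
time: 7.4
position: [0.5872, 0.1694, 0.1849]
ee_rot: [0.354, 3.076, 0.342]
force: [0.4, 0.4, -1.9]
opening: 0.329
gripper_force: 88.8
```

```bash
cat > st.py <<'E'
from h import *
np.set_printoptions(precision=5,suppress=True)
# foot pose from TCP; offset calibrated so upright TCP xy (.5902,.1871) = bore centre
s=arm.sense(); T=R.from_rotvec(s["ee_rot"]); R0=R.from_matrix([[-.974,.2268,0],[.2268,.974,0],[0,0,-1]])
t=s["position"]; f=t+T.apply([0,0,.086]); yp=np.array([.227,.974,0]); xp=np.array([.974,-.227,0])
d=f-[.5902,.1871,.069]
print("t",s["time"],"tcp",t,"axis lean x',y'",-T.apply([0,0,1])@xp,-T.apply([0,0,1])@yp)
print("foot rel bore x' y' z mm",d@xp*1e3,d@yp*1e3,d[2]*1e3,"F x'y'z",s["force"]@xp,s["force"]@yp,s["force"][2],"M",s["moment"]@xp,s["moment"]@yp,"grip",s["gripper_force"],s["opening"])
E
python3 st.py
python3 - <<'E'
from h import *
P=arm.camera_params("wrist"); im=arm.capture("wrist"); s=arm.sense()
cv2.imwrite("pics/w4.png",im[:,:,::-1]); np.save("P4.npy",P,allow_pickle=True)
print(proj("wrist",[.5913,.18775,.069],P))
E
```

```text
t 7.4 tcp [0.58719 0.16941 0.18487] axis lean x',y' -0.0009198686792115679 -0.21994039172539379
foot rel bore x' y' z mm 1.1669967397592182 1.006050139803201 31.972209142787726 F x'y'z 0.28085831854477894 0.44338638293225763 -1.9300865110528322 M -0.36954077332226604 -0.014525844383988273 grip 88.7602150440216 0.32887224060956916
[312.80168051 250.96644822]
```

View pics/w4.png

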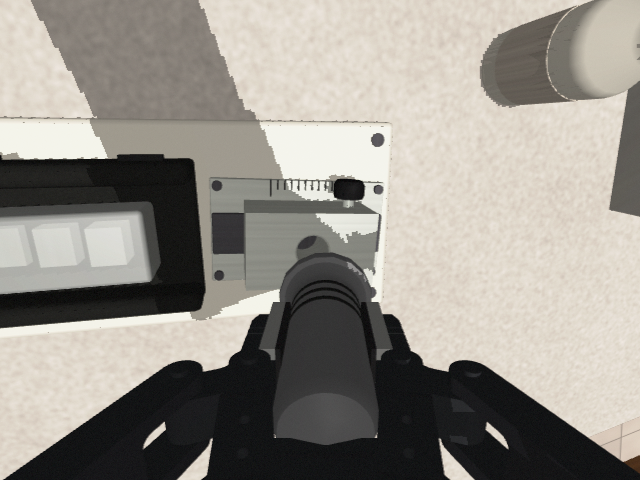

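The post leans 12.7° over the bore, which is seen at about (312,247) and agrees with the prediction. I'll trim x' by 1.1 mm and descend to just above the block.

send_rows --motion '[[[-0.11,0.03,-0.5],[0,0,0],1],[[0,0,-0.8],[0,0,0],1],[[0,0,-0.8],[0,0,0],1],[[0,0,-0.5],[0,0,0],1],[[0,0,0],[0,0,0],1],[[0,0,0],[0,0,0],1],[[0,0,0],[0,0,0],1]]'

```text
time: 8.15
position: [0.586, 0.1702, 0.1586]
ee_rot: [0.354, 3.077, 0.343]
force: [0.7, 0.7, -2.1]
opening: 0.335
gripper_force: 88.8
```

```bash
python3 st.py
```

```text
t 8.15 tcp [0.58601 0.17024 0.15864] axis lean x',y' -0.0005163975971899563 -0.2202494358677335
foot rel bore x' y' z mm -0.20403081910068196 1.5664275613939969 5.7510576415457235 F x'y'z 0.548660013147363 0.8446073537434317 -2.1141535719243345 M -0.3514808445348879 -0.0447470811441491 grip 88.76023292541504 0.33450967723591174
```

send_rows --motion '[[[0,-0.05,-0.1],[0,0,0],1],[[0,0,-0.1],[0,0,0],1],[[0,0,-0.1],[0,0,0],1],[[0,0,-0.1],[0,0,0],1],[[0,0,0],[0,0,0],1],[[0,0,-0.1],[0,0,0],1],[[0,0,0],[0,0,0],1],[[0,0,0],[0,0,0],1]]'

```text
time: 8.95
position: [0.5858, 0.1697, 0.1533]
ee_rot: [0.354, 3.077, 0.343]
force: [0.1, -0.6, -2.1]
opening: 0.337
gripper_force: 88.8
```

```bash
python3 st.py
```

```text
t 8.95 tcp [0.58576 0.16969 0.15328] axis lean x',y' 2.275347099565267e-07 -0.21993063643067304
foot rel bore x' y' z mm -0.3754144145245438 0.9483573419937279 0.383093181857877 F x'y'z 0.2454891422629599 -0.6043609128008064 -2.1206603989181696 M -0.39646954672415996 -0.021843301019132365 grip 88.76049041748047 0.33702746504305825
```

The low edge has dropped about 1.8 mm into the bore with no contact force. I'll continue.

send_rows --motion '[[[0.03,-0.01,-0.05],[0,0,0],1],[[0,0,0],[0,0,0],1],[[0,0,-0.05],[0,0,0],1],[[0,0,0],[0,0,0],1],[[0,0,-0.05],[0,0,0],1],[[0,0,0],[0,0,0],1],[[0,0,0],[0,0,0],1],[[0,0,0],[0,0,0],1]]'

```text
time: 9.75
position: [0.5861, 0.1696, 0.1518]
ee_rot: [0.354, 3.077, 0.343]
force: [0.1, -0.5, -1.6]
opening: 0.33
gripper_force: 88.8
```

```bash
python3 st.py
```

```text
t 9.75 tcp [0.58606 0.16962 0.15181] axis lean x',y' -3.181201842679172e-05 -0.21999297679938598
foot rel bore x' y' z mm -0.0569603349313418 0.951341249477222 -1.0867072983896664 F x'y'z 0.24942497362022514 -0.47186287868068644 -1.6363742502914542 M -0.3602805631615776 -0.004883491773201093 grip 88.75926733016968 0.3304252623041377
```

send_rows --motion '[[[-0.01,-0.05,-0.03],[0,0,0],1],[[0,0,0],[0,0,0],1],[[0,0,-0.03],[0,0,0],1],[[0,0,0],[0,0,0],1],[[0,0,0],[0,0,0],1],[[0,0,0],[0,0,0],1]]'

```text
time: 10.35
position: [0.586, 0.1691, 0.1512]
ee_rot: [0.354, 3.077, 0.343]
force: [0.4, -0.1, -2.1]
opening: 0.333
gripper_force: 88.8
```

```bash
python3 st.py
```

```text
t 10.35 tcp [0.58599 0.16912 0.15123] axis lean x',y' -0.00010092206529825502 -0.2200148837193855
foot rel bore x' y' z mm -0.012892806764815032 0.4513356336321981 -1.660243953409593 F x'y'z 0.44186461389238785 0.03834396347679698 -2.08298898971715 M -0.39969701115202794 -0.019564189414863323 grip 88.75992178916931 0.33281649622012915
```

send_rows --motion '[[[0.053,0.226,0.055],[-0.027,0.0063,0],1],[[0.053,0.226,0.045],[-0.027,0.0063,0],1],[[0.053,0.226,0.035],[-0.027,0.0063,0],1],[[0.053,0.226,0.022],[-0.027,0.0063,0],1],[[0,0,0],[0,0,0],1],[[0,0,0],[0,0,0],1],[[0,0,0],[0,0,0],1]]'

```text
time: 11.05
position: [0.588, 0.1778, 0.1527]
ee_rot: [0.358, 3.104, 0.173]
force: [0.7, -0.2, -2.2]
opening: 0.33
gripper_force: 89.1
```

```bash
python3 st.py
```

```text
t 11.05 tcp [0.58803 0.17785 0.15267] axis lean x',y' 0.00015086851750090687 -0.11112163491801647
foot rel bore x' y' z mm -0.022109554930397016 0.051831461516000266 -1.7965616282335228 F x'y'z 0.722726366734668 -0.0798190374126146 -2.195459636924866 M -0.22060999577125884 -0.004045148873217391 grip 89.11067247390747 0.3298725132610876
```

send_rows --motion '[[[0.055,0.235,0.022],[-0.027,0.0063,0],1],[[0.055,0.235,0.016],[-0.027,0.0063,0],1],[[0.055,0.235,0.01],[-0.027,0.0063,0],1],[[0.055,0.235,0.005],[-0.027,0.0063,0],1],[[0,0,0],[0,0,0],1],[[0,0,0],[0,0,0],1],[[0,0,0],[0,0,0],1]]'

```text
time: 11.75
position: [0.5902, 0.1876, 0.1532]
ee_rot: [-0.359, -3.121, -0.001]
force: [-0.5, 1.0, -1.2]
opening: 0.33
gripper_force: 89.5
```

```bash
python3 st.py
```

```text
t 11.75 tcp [0.59025 0.18758 0.1532 ] axis lean x',y' 0.0001764222642168928 -0.0005000233920192323
foot rel bore x' y' z mm -0.0770222208155913 0.5254410115397634 -1.803790652730397 F x'y'z -0.7511119046060628 0.8993541169166477 -1.2092974662071019 M 0.013698819477199501 -0.02892345306992829 grip 89.4579005241394 0.33021982817628975
```

The post is upright, 1.8 mm in, with no contact force. I'll slide it down, checking as I go.

send_rows --motion '[[[0,-0.03,0],[0,0,0],1],[[0,0,-0.1],[0,0,0],1],[[0,0,-0.1],[0,0,0],1],[[0,0,-0.1],[0,0,0],1],[[0,0,-0.1],[0,0,0],1],[[0,0,0],[0,0,0],1],[[0,0,0],[0,0,0],1]]'

```text
time: 12.45
position: [0.5903, 0.1872, 0.1493]
ee_rot: [-0.359, -3.121, 0.0]
force: [0.3, 0.1, -2.4]
opening: 0.331
gripper_force: 89.5
```

```bash
python3 st.py
```

```text
t 12.45 tcp [0.59029 0.18725 0.14928] axis lean x',y' 3.9214705906463363e-05 8.535122953496768e-05
foot rel bore x' y' z mm 0.052081699843769445 0.15537752942881639 -5.719853277813949 F x'y'z 0.28440677793367697 0.208036873271421 -2.446117282071405 M 0.001999359029611737 -0.026014594182370007 grip 89.45507526397705 0.331376412313501
```

send_rows --motion '[[[0,0,-0.2],[0,0,0],1],[[0,0,-0.2],[0,0,0],1],[[0,0,-0.2],[0,0,0],1],[[0,0,-0.2],[0,0,0],1],[[0,0,0],[0,0,0],1],[[0,0,0],[0,0,0],1]]'

```text
time: 13.05
position: [0.5903, 0.1872, 0.1412]
ee_rot: [-0.359, -3.121, 0.0]
force: [0.2, 0.3, -1.3]
opening: 0.33
gripper_force: 89.4
```

```bash
python3 st.py
```

```text
t 13.05 tcp [0.59027 0.18721 0.14124] axis lean x',y' 0.00011874184775304885 0.00012590116030146078
foot rel bore x' y' z mm 0.030861910311235755 0.1144712737220791 -13.755509258577089 F x'y'z 0.14294526778521813 0.38684841703924255 -1.2542071656396545 M -0.05345290010537094 -0.03571098681628095 grip 89.44850206375122 0.33014838116340284
```

Sliding freely. The collar seats at −32 mm, so I'll go to about −30.5 first.

send_rows --motion '[[[0,0,-0.2],[0,0,0],1],[[0,0,-0.2],[0,0,0],1],[[0,0,-0.2],[0,0,0],1],[[0,0,-0.2],[0,0,0],1],[[0,0,-0.2],[0,0,0],1],[[0,0,-0.2],[0,0,0],1],[[0,0,-0.2],[0,0,0],1],[[0,0,-0.1],[0,0,0],1],[[0,0,-0.1],[0,0,0],1],[[0,0,0],[0,0,0],1],[[0,0,0],[0,0,0],1]]'

```text
time: 14.15
position: [0.5903, 0.1873, 0.1254]
ee_rot: [0.359, 3.121, 0.0]
force: [0.5, 0.6, -3.0]
opening: 0.336
gripper_force: 89.5
```

```bash
python3 st.py
```

```text
t 14.15 tcp [0.59033 0.18725 0.12538] axis lean x',y' -8.512387990614787e-05 -2.8108896329452516e-05
foot rel bore x' y' z mm 0.09716713801073205 0.18203039805274024 -29.618953369603545 F x'y'z 0.3483615073566738 0.6478596881800887 -2.975540312109702 M -0.03215726825910737 0.004963150102564989 grip 89.4596529006958 0.33582025283553574
```

send_rows --motion '[[[0,0,-0.05],[0,0,0],1],[[0,0,-0.05],[0,0,0],1],[[0,0,-0.05],[0,0,0],1],[[0,0,-0.05],[0,0,0],1],[[0,0,0],[0,0,0],1],[[0,0,0],[0,0,0],1]]'

```text
time: 14.75
position: [0.5903, 0.1872, 0.1233]
ee_rot: [0.359, 3.121, -0.0]
force: [-0.5, -0.3, -1.0]
opening: 0.33
gripper_force: 89.7
```

```bash
python3 st.py
```

```text
t 14.75 tcp [0.59029 0.18722 0.12332] axis lean x',y' -2.0478444765450038e-05 3.518587659392223e-05
foot rel bore x' y' z mm 0.06536764510076903 0.13888752857006403 -31.67845155398229 F x'y'z -0.38125531546830727 -0.3523658687176613 -1.0490658146827831 M -0.04579186857293092 -0.030419851279525473 grip 89.70748901367188 0.32990032729075847
```

send_rows --motion '[[[0,0,-0.03],[0,0,0],1],[[0,0,0],[0,0,0],1],[[0,0,-0.03],[0,0,0],1],[[0,0,0],[0,0,0],1],[[0,0,0],[0,0,0],1]]'

```text
time: 15.25
position: [0.5904, 0.1872, 0.1232]
ee_rot: [0.359, 3.121, 0.0]
force: [-3.0, -1.1, 4.6]
opening: 0.335
gripper_force: 90.1
```

```bash
python3 st.py
```

```text
t 15.25 tcp [0.59038 0.18721 0.12323] axis lean x',y' -0.00017842686613316497 -0.0002663367580600817
foot rel bore x' y' z mm 0.16239161512596 0.1690983684386076 -31.766476214634285 F x'y'z -2.6244733361506687 -1.7813346979297302 4.558699898933262 M -0.3667084640523557 0.552087272234853 grip 90.08900284767151 0.33481844279391315
```

The collar is on the block (about +7 N). I'll ease the grip and release.

send_rows --motion '[[[0,0,0.02],[0,0,0],1],[[0,0,0],[0,0,0],1],[[0,0,0],[0,0,0],0.2],[[0,0,0],[0,0,0],0],[[0,0,0],[0,0,0],-0.5],[[0,0,0],[0,0,0],-1],[[0,0,0],[0,0,0],-1],[[0,0,0],[0,0,0],-1],[[0,0,0],[0,0,0],-1],[[0,0,0],[0,0,0],-1]]' --newtons 20

```text
time: 16.25
position: [0.5903, 0.1872, 0.1229]
ee_rot: [-0.359, -3.121, 0.0]
force: [0.8, 0.3, 0.7]
opening: 1.001
gripper_force: 0.0
```

send_rows --motion '[[[0,0,1],[0,0,0],-1],[[0,0,2],[0,0,0],-1],[[0,0,2.5],[0,0,0],-1],[[0,0,2.5],[0,0,0],-1],[[0,0,2],[0,0,0],-1],[[0,0,1],[0,0,0],-1],[[0,0,0],[0,0,0],-1],[[0,0,0],[0,0,0],-1],[[0,0,0],[0,0,0],-1]]'

```text
time: 17.15
position: [0.5897, 0.1871, 0.2316]
ee_rot: [-0.358, -3.119, 0.002]
force: [-0.6, -0.7, -0.0]
opening: 1.001
gripper_force: 0.0
```

Run:
```python
from h import *
im=arm.capture("wrist"); cv2.imwrite("pics/w5.png",im[:,:,::-1]); print(arm.sense()["time"])
```

```text
17.2
```

View pics/w5.png

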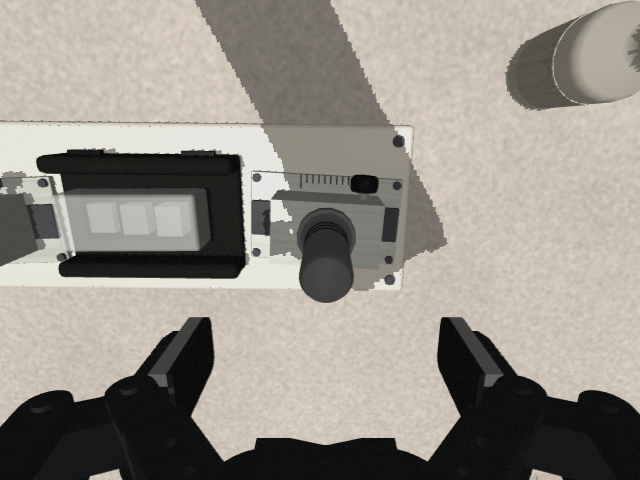

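The post stands upright in the new block, with its collar at about (326,236) flush on the top. The gripper is clear and the bystanders are undisturbed.

```bash
python3 -c "
from station import arm
print(arm.hand_in())"
```

```text
the job is handed in; nothing more can be done
None
```

The post was started into the empty socket leaning 12.7°, stood upright and slid home until its collar met the block (about 7 N), then released; the job was handed in at 17.2 s, and no verdict came back.

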